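# Raise the pail's bail and hang it home on the twin-hook stand

## Robot

A 6-joint arm with a two-finger parallel gripper is mounted at the origin on a cart in front of the work surface, level with it; the furniture and walls round the work are solid. World frame = base frame: x ahead of the robot, y to its left, z up, the work surface at z = 0. Lengths are in m, angles in rad, forces in N, time in s.
With the tool pointing down it reaches from about 0.3 to 0.875 m from the base axis. Payload 6.4 kg.
Tool frame: the origin (TCP) lies midway between the tips of the shut fingers; the grasp point (between the pads) lies 19 mm behind it (ctrl.pinch_z is the distance from the TCP to the grasp point, in m); z points along the fingers, y is the line along which they close (so a half turn about z gives the same grasp; the last joint's range is limited). The gripper opens to 85 mm and grips with 20 to 120 N. Pads are 22 mm wide; open, the fingers measure 114 mm over their backs; the gripper's body (76 mm by 85 mm) begins 54 mm behind the grasp point. The pads swing forward as they close: fully open they stand 13 mm farther back than shut.
Start: joints at [-1.52, 0.181, 1.607, -0, 1.354, -0.206], TCP at [0.146, -0.556, 0.231] pointing down, gripper open.
Joint ranges: [-2.99, 2.99], [-0.89, 2.07], [0.3, 2.58], [-1.14, 4.28], [0, 2.63], [-3.12, 3.12]. Speed limits (rad/s): [2.57, 2.57, 3.01, 3.14, 3.14, 3.14].

## Interface

Orientations are given as a unit quaternion [w, x, y, z].
In Python, from bench import ctrl gives the robot as it stands.
- The arm moves only by the tool apply_moves, never from a script. Its argument "moves" is a list of rows, each an object with "jaw": the opening, from 0 (shut) to 1 (fully open); "offset": the shift along the tool's x, y, z in mm, a list of three; "rot": the turn, a rotation vector about the tool's x, y, z in degrees, a list of three. In form: [{"jaw": jaw, "offset": [dx, dy, dz], "rot": [ax, ay, az]}, ...]. A call has exactly 5 rows; each row shifts and turns the commanded pose from where the row before left it, along the tool's axes as they then stand; what a row does not reach is not made up. A row lasts 1/8 s, in which the tool goes at most 62.5 mm and 10.7 degrees, less where a joint would pass 70% of its speed; a pose out of reach is approached as far as the arm can. A call is refused whole if a number of a shift passes 62.5 or a number of a turn 10.7, either way. A call with a gripper value outside its range is refused whole. The fingers move at their own pace and stop on an object; the grip force is fixed at half the most. Time passes only in rows, so rows that do not move let the fingers close, or fill a call up. It gives the time, the measured TCP pose, the force, the opening and the grip force at its end, in the units of the state.
- ctrl.get_obs(): the state, without advancing time (a new reading comes with each control period).
- ctrl.camera(name): name is "scene" or "top" or "wrist"; returns (picture, depth): 480x640x3 uint8, red, green, blue; 480x640 float32, m along the optical axis (not along the pixel's ray), 0 where there is no reading.
- ctrl.camera_params(name): a dict with "K" (3x3 intrinsics, pixels), "dist" ([k1, k2, p1, p2, k3] as OpenCV has them; the pictures are not rectified), "cam_to_world" (4x4, takes a point from camera to world coordinates); the wrist camera has in their place "mount" (4x4, takes a point from camera to tool coordinates, whose origin is the TCP and whose axes are the flange's). Camera axes: x right, y down, z forward; pixel columns grow to the right and rows downward; lengths in m; the calibration is good to about 2 mm. A picture is of the moment at which its call begins: read the wrist's pose just before it. camera_params takes no time and is no camera call.
- ctrl.hand_in(): hands the job in; it is judged then, once.
Trained networks look in the newest picture that a camera, given by its name, has taken for a name from the list of things; names that differ only in an ending like _2 or _b are one class to them, and where a whole thing is asked for, a point or a joint stands for the part that bears it (a point fixed in the world has none). Each returns a list of dicts, best first, with "score" (0 to 1); they miss things now and then, are a little off and sometimes report something else, mostly with a low value. They report only what shows in the picture. A call takes as long as a camera call. They do not tell look-alikes from the thing itself.
- ctrl.outline_of(camera, target): "region" (480x640 bool, what is visible of it) and "position" ([column, row] in pixels, amid what is visible of it).
The state is a dict: "time_s": time; "q": joint angles; "dq": joint speeds; "joint_efforts": joint torques, N m; "eef_pos": TCP position; "eef_rot": TCP orientation; "wrist_force": force on the tool from outside, world axes, zero at the start; "torque": the same for the moment, N m; "opening": opening from 0.0 (shut) to 1.0 (fully open); "grasp_force": force on a finger pad.
Only numpy, scipy, OpenCV 4.12 (cv2) and the standard library are available. Lean on these libraries where they do the work, as an engineer would, in place of code of your own. Each camera call takes 0.05 s, during which the arm holds its last target. There are 200 camera calls.

## Task

While the small steel pail stands where it is on the bench, swing its folded wire bail upright (a fingertip will do it). Then take the bail by its black sleeve, lower the bail wire gently onto both hooks of the twin-hook stand behind their curled tips, and draw it towards the tips until it lies home against them under the curls; leave the pail hanging there, still and upright. The stand is delicate: feel for the hooks and never bear hard on it, never drop the pail onto it, and leave the flask, the vial and the timer alone.

Things in the scene. Friction and masses are not known exactly. Their poses are not given: they have to be found in the camera images.
- pail: small loose stainless pail, open at the top, 84 mm across at the foot, 100 mm at the rim, 85 mm high, 0.36 to 0.6 kg. Origin: centre of its underside; z up, y axis through the two bail hinges. It starts on the bench, the folded bail on its -x side (roughly the robot's side), yaw within 0.4 rad of the world's.
- bail (a joint): angle of the bail about the pail's y axis, rad: 0 = upright, negative = leaning to the pail's -x side; starts at -1.08 to -1.0 (folded, some 30 degrees above level), can swing to +1.12. The slightly stiff hinge, 76 mm above the pail's underside, stays where it is left; about 1 N at the bar, level towards the pail's +x, raises it.
- bail_grip (a point): centre of the black sleeve (11 mm diameter, 40 mm long, turning freely on the wire) in the middle of the bail's straight top bar. The bail is a U of 6 mm steel wire, top bar straight for 92 mm along the pail's y, 95 mm from the hinge line, so 171 mm above the pail's underside when upright. y axis along the bar, z axis away from the hinge.
- stand: fixed twin-hook stand: grey base plate 220 x 130 x 12 mm, a steel column 115 mm behind (+x of) its origin, 234 mm high, on it a clamp head with two parallel hooks pointing to the stand's -x. Origin: on the bench straight below the home seat; z up; yaw within 0.3 rad of the world's. Delicate: more than 20 N on it damages it.
- hook_seat (a point): where the bail bar's centre lies when home against the hook tips, if the head is at its nominal height: 225 mm above the bench, midway between the hooks, axes as the stand's. The head with its hooks is really clamped anywhere from 12 mm lower to 12 mm higher; that is not in this reading and must be felt (or seen). x and y are true.
- hook_landing (a point): point 28 mm in +x from hook_seat, same nominal height: over the open part of the shanks. Hooks: 8 mm rod at y = -34 and +34 mm, level shanks from the tips back to a crossbar at x = +115 mm from hook_seat. A bar lying on the shanks has its centre at the (true) seat height; it can land from x = +17 to +45 mm and is then slid in -x to the stop at x = 0.
- hook_tip (a point): between the two hook tips (nominal height), 7 mm in -x from hook_seat. The tips turn up here and curl back over the seat to x = +12 mm; the curl's top is 16.5 mm above the seat point, its underside 8.5 mm above it (5 mm of play for the 6 mm wire); shanks' underside 11 mm below it. The hooks enter between bail bar and pail rim (86 mm apart) from the tip side.
- flask: bystander: conical glass flask, 82 mm across, 131 mm high, loose. Origin: centre of its underside.
- vial: bystander: small capped vial, 29 mm across, 54 mm high, loose. Origin: centre of its underside.
- bench_timer: bystander: flat white timer, 62 x 62 x 19 mm, loose. Origin: centre of its underside.
Not all that is in view belongs to the job. Leave any brown or yellow look-alike of the pail alone.

How it is judged:
By the outcome, as a careful person would: the job done as asked, in the order asked, and still so for the second after the job is handed in, with the robot touching nothing.
It also fails if it takes over 72 s, if anything falls off the work surface, if the arm or the gripper's body presses on something with over 40 N, if the wrist force passes 120 N, or if a joint passes its speed limit or range.

## Working session

There is one attempt and no reset: what is moved stays moved. The work goes in short steps, Python scripts to look and compute and a tool call to move; the robot and the scene stay as the last step left them, time stands still between calls to the robot, and variables do not carry over. Pictures are saved under pics/ and viewed, at most 10 in all, crops included, and the job is handed in when it is done.

Besides the shell and the picture viewer there is one more tool, called after "Emit:" as a command line: name --argument value ..., lists and objects as JSON in quotes. apply_moves: Moves the arm, as the interface text tells. Its arguments: {"type":"object","properties":{"moves":{"type":"array"}},"required":["moves"]}

```bash
mkdir -p pics; cat > h.py <<'E'
import numpy as np, cv2
from bench import ctrl
from scipy.spatial.transform import Rotation as R
def rot(q): return R.from_quat([q[1],q[2],q[3],q[0]]).as_matrix()
def c2w(name,o=None):
    p=ctrl.camera_params(name)
    if name!='wrist': return p,np.array(p['cam_to_world'])
    o=o or ctrl.get_obs(); T=np.eye(4);T[:3,:3]=rot(o['eef_rot']);T[:3,3]=o['eef_pos']
    return p,T@np.array(p['mount'])
def cloud(name,depth,mask,o=None):
    p,T=c2w(name,o); v,u=np.nonzero(mask&(depth>0)); 
    n=cv2.undistortPoints(np.stack([u,v],1).astype(np.float64)[:,None],np.array(p['K']),np.array(p['dist']))[:,0]
    z=depth[v,u]; P=np.c_[n*z[:,None],z]
    return P@T[:3,:3].T+T[:3,3],np.stack([u,v],1)
def save(n,im): cv2.imwrite('pics/'+n+'.png',im[:,:,::-1])
E
python3 - <<'E'
from h import *
o=ctrl.get_obs();print(o)
for c in ['scene','top']:
    im,d=ctrl.camera(c);save(c+'0',im);np.savez('/tmp/'+c,im=im,d=d)
    for t in ['pail','bail_grip','stand','flask','vial','bench_timer']:
        for r in ctrl.outline_of(c,t)[:3]:
            P,_=cloud(c,d,r['region'])
            print(c,t,round(r['score'],2),np.round(r['position']),r['region'].sum(),np.round(np.median(P,0),3) if len(P) else None, np.round(np.percentile(P,[2,98],axis=0),3).tolist() if len(P) else None)
print(ctrl.camera_params('top')['cam_to_world'],ctrl.camera_params('wrist')['mount'],ctrl.pinch_z)
E
```

```text
{'time_s': 0.0, 'q': array([-1.52032062e+00,  1.81531098e-01,  1.60802614e+00,  1.72350460e-05,
        1.35381060e+00, -2.06303139e-01]), 'dq': array([-1.37269659e-03,  1.34711416e-03,  1.40182162e-04, -9.59225990e-06,
        1.65277781e-03, -3.39836039e-04]), 'joint_efforts': array([ 6.83321014e-04, -4.44871867e+01, -3.51334798e+01, -2.46712589e-04,
        9.11961106e-03,  1.80087045e-05]), 'eef_pos': array([ 0.1460221 , -0.55556754,  0.23038099]), 'eef_rot': array([-8.84242579e-04,  9.91769241e-01,  1.28035091e-01,  7.74737754e-05]), 'wrist_force': array([ 1.06176767, -0.36613277,  0.49870125]), 'torque': array([-0.03579157,  0.02452796,  0.03665363]), 'grasp_force': 0.0, 'opening': 0.9995844672470696}
scene pail 0.78 [344. 214.] 1201 [ 0.735 -0.138  0.062] [[0.708, -0.197, 0.005], [0.809, -0.103, 0.16]]
scene pail 0.63 [375. 204.] 190 [ 0.769 -0.275  0.066] [[0.748, -0.336, 0.012], [0.813, -0.266, 0.171]]
scene pail 0.59 [304. 279.] 1904 [0.5   0.128 0.064] [[0.436, 0.069, 0.004], [0.575, 0.18, 0.123]]
scene bail_grip 0.63 [181. 318.] 4793 [0.57  0.409 0.013] [[0.453, 0.326, 0.
[... 1638 characters left out ...]
749, 0.162, 0.133]]
top vial 0.45 [259. 275.] 41 [0.424 0.221 0.055] [[0.415, 0.212, 0.039], [0.433, 0.231, 0.063]]
top bench_timer 0.56 [274. 295.] 394 [0.365 0.189 0.017] [[0.334, 0.157, 0.005], [0.396, 0.223, 0.025]]
[[ 0.00631875 -0.99515849  0.09807985  0.40825681]
 [-0.99987776 -0.00488487  0.01485273  0.02389044]
 [-0.01430171 -0.09816171 -0.99506771  1.50658562]
 [ 0.          0.          0.          1.        ]] [[ 1.12229915e-03 -9.48218286e-01 -3.17617416e-01  8.11968090e-02]
 [ 9.99999328e-01  1.15655985e-03  8.06857464e-05 -4.73036710e-04]
 [ 2.90835853e-04 -3.17617293e-01  9.48218946e-01 -1.42961264e-01]
 [ 0.00000000e+00  0.00000000e+00  0.00000000e+00  1.00000000e+00]] 0.0187
```

```bash
python3 - <<'E'
from h import *
a=np.load('/tmp/scene.npz')['im'];b=np.load('/tmp/top.npz')['im']
save('s1',cv2.resize(a[140:400,100:440],(784,600)));save('t1',cv2.resize(b[120:330,150:480],(800,509)))
E
```

```text
(no output)
```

View pics/s1.png

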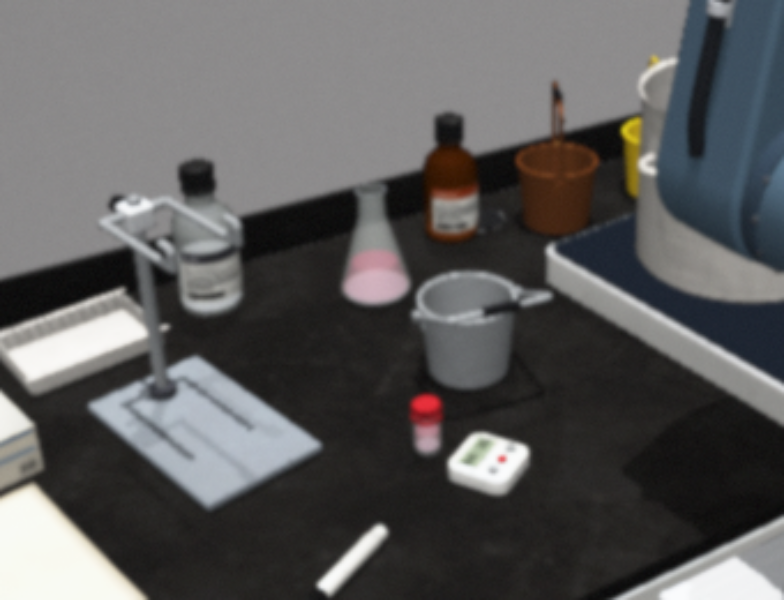

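View pics/t1.png

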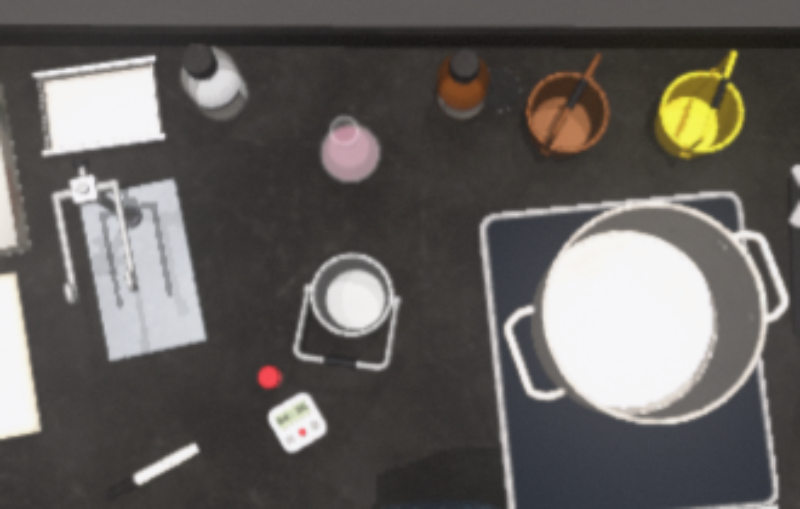

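```bash
python3 - <<'E'
from h import *
D={c:np.load(f'/tmp/{c}.npz') for c in ['scene','top']}
# the nets need a picture this session
for c in ['top','scene']:
    im,d=ctrl.camera(c)
    r=ctrl.outline_of(c,'stand')[0]; m=cv2.dilate(r['region'].astype(np.uint8),np.ones((15,15)))>0
    P,uv=cloud(c,d,m); 
    q=P[(abs(P[:,2]-.012)<.006)]
    hh=np.histogram(P[:,2],bins=np.arange(-.01,.26,.005));print(c,hh[0])
    # plate by colour as well
    col=im[uv[:,1],uv[:,0]].astype(int).mean(1)
    q=P[(abs(P[:,2]-.012)<.008)&(col>110)]
    rect=cv2.minAreaRect((q[:,:2]*1000).astype(np.float32));print('plate',rect,np.round(cv2.boxPoints(rect)).tolist())
    hk=P[P[:,2]>.19]; print('hook pts',len(hk),np.round(hk[np.argsort(hk[:,0])][::max(1,len(hk)//40)],3).tolist())
    best=[r for r in ctrl.outline_of(c,'pail') if abs(r['position'][0]-300)<12][0]
    m=cv2.dilate(best['region'].astype(np.uint8),np.ones((9,9)))>0
    P,uv=cloud(c,d,m)
    rim=P[(P[:,2]>.078)&(P[:,2]<.092)&(P[:,0]>.475)]
    from scipy.optimize import least_squares
    s=least_squares(lambda p:np.hypot(rim[:,0]-p[0],rim[:,1]-p[1])-.049,[.52,.12],loss='soft_l1',f_scale=.003);print('rim',len(rim),s.x,s.cost)
    top=P[P[:,2]>.110];print('bar',len(top),np.round(np.median(top,0),4),np.round(top[np.argsort(top[:,1])][::max(1,len(top)//25)],3).tolist())
E
```

```text
top [  86  847 1400  751 1410  713   60   31   10    1    2    1    2    2
    2    2    2    0    0    0    1    0    0    1    2    2    0    4
    1    4    2    2    5    3    1    2    3    0    0    0    0    0
    0    1   11   64  222  119   31   27   31    4    0]
plate ((598.9757080078125, 427.4619445800781), (301.28070068359375, 171.56842041015625), 12.489265441894531) [[433.0, 479.0], [470.0, 311.0], [765.0, 376.0], [728.0, 544.0]]
hook pts 510 [[0.504, 0.421, 0.236], [0.51, 0.418, 0.228], [0.517, 0.421, 0.218], [0.521, 0.351, 0.237], [0.523, 0.35, 0.241], [0.528, 0.352, 0.223], [0.531, 0.358, 0.241], [0.536, 0.424, 0.219], [0.541, 0.429, 0.223], [0.546, 0.362, 0.227], [0.552, 0.36, 0.225], [0.557, 0.432, 0.224], [0.563, 0.431, 0.227], [0.569, 0.36, 0.227], [0.574, 0.438, 0.223], [0.58, 0.436, 0.222], [0.585, 0.436, 0.223], [0.59, 0.369, 0.227], [0.596, 0.439, 0.224], [0.601, 0.441, 0.226], [0.607, 0.441, 0.227], [0.612, 0.444, 0.226], [0.617, 0.443, 0.229], [0.62, 0.415, 0.232], [0.621, 0.423, 0.223], [0.623, 0.419, 0.229], [0.624, 0.432, 0.221], [0.626, 0.408, 0.228], [
[... 2491 characters left out ...]
]
rim 336 [0.52466573 0.12094361] 0.0012618753874509736
bar 183 [0.4404 0.135  0.1204] [[0.449, 0.069, 0.114], [0.437, 0.079, 0.117], [0.433, 0.087, 0.122], [0.437, 0.093, 0.117], [0.439, 0.1, 0.121], [0.44, 0.107, 0.12], [0.436, 0.112, 0.118], [0.434, 0.116, 0.123], [0.441, 0.119, 0.121], [0.437, 0.122, 0.116], [0.44, 0.125, 0.123], [0.436, 0.13, 0.119], [0.442, 0.132, 0.122], [0.437, 0.135, 0.117], [0.441, 0.138, 0.114], [0.443, 0.142, 0.122], [0.447, 0.145, 0.123], [0.438, 0.147, 0.124], [0.445, 0.151, 0.121], [0.443, 0.155, 0.123], [0.443, 0.162, 0.118], [0.446, 0.168, 0.121], [0.445, 0.174, 0.118], [0.45, 0.179, 0.12], [0.451, 0.183, 0.121], [0.447, 0.185, 0.119], [0.455, 0.188, 0.115]]
```

```bash
cat >> h.py <<'E'
def down(yaw): # tool x at world yaw, z down
    c,s=np.cos(yaw),np.sin(yaw); return np.array([[c,s,0],[s,-c,0],[0,0,-1.]])
def plan(waypts,n=None,start=None):
    """waypts: (pos,R); prints rows from start (measured pose by default)"""
    o=ctrl.get_obs(); p,Rm=start or (np.array(o['eef_pos']),rot(o['eef_rot']))
    for k,(q,Rt) in enumerate(waypts):
        q=np.array(q); rv=R.from_matrix(Rm.T@Rt).as_rotvec(); ang=np.degrees(np.linalg.norm(rv))
        N=n[k] if n else int(np.ceil(max(np.linalg.norm(q-p)/.055,ang/9.5,1)))
        for i in range(N):
            Rn=Rm@R.from_rotvec(rv/N).as_matrix(); print(k,i,np.round(Rm.T@(q-p)/(N-i)*1000,1).tolist(),np.round(np.degrees(rv/N),2).tolist())
            p=p+(q-p)/(N-i);Rm=Rn
E
python3 - <<'E'
from h import *
d=np.load('/tmp/top.npz')['d'];P,_=cloud('top',d,np.ones_like(d,bool))
m=(P[:,1]<0)&(P[:,1]>-.5)&(P[:,0]>.2)&(P[:,0]<.65)&(P[:,2]>.05)
print(np.percentile(P[m],[1,50,99],axis=0),P[m][:,2].max())
m&=P[:,2]>.12;print(np.percentile(P[m],[1,50,99],axis=0))
d=np.load('/tmp/scene.npz')['d'];P,_=cloud('scene',d,np.ones_like(d,bool))
for nm,side in (('L',1),('R',0)):
    m=(P[:,0]>.49)&(P[:,0]<.61)&(P[:,2]>.205)&(P[:,2]<.26)&(P[:,1]>.33)&(P[:,1]<.46)
    h=P[m]; s=(h[:,1]-.2*(h[:,0]-.5))>.386; h=h[s==bool(side)]
    l=h[(h[:,0]>.535)]; print(nm,np.polyfit(l[:,0],l[:,1],1),len(l),'tip',np.round(np.percentile(h[:,0],[1,3]),4),np.median(l[:,2]),np.percentile(l[:,2],[90]),h[:,2].max())
plan([((.15,-.42,.4),down(.26)),((.26,-.15,.4),down(.8)),((.375,.134,.24),down(1.47))])
E
```

```text
[[ 0.2009746  -0.49443686  0.05024907]
 [ 0.39237002 -0.18750257  0.18311621]
 [ 0.64498804 -0.00421432  0.80567184]] 0.8087073831045175
[[ 0.2005965  -0.49699378  0.12778192]
 [ 0.29046456 -0.10001746  0.65389774]
 [ 0.64643599 -0.00199801  0.80622907]]
L [0.22121911 0.31192359] 86 tip [0.5008 0.5019] 0.22209083985055533 [0.22382919] 0.24460640087733287
R [0.24333963 0.22994699] 87 tip [0.5156 0.5164] 0.22183455310067912 [0.22462101] 0.24387840775753278
0 0 [9.6, -32.7, -42.2] [0.0, 0.0, -0.05]
0 1 [9.6, -32.7, -42.2] [0.0, 0.0, -0.05]
0 2 [9.7, -32.7, -42.2] [0.0, 0.0, -0.05]
0 3 [9.7, -32.7, -42.2] [0.0, 0.0, -0.05]
1 0 [29.3, -38.8, -0.0] [0.0, 0.0, -5.16]
1 1 [32.7, -36.0, -0.0] [0.0, 0.0, -5.16]
1 2 [35.8, -32.9, -0.0] [0.0, 0.0, -5.16]
1 3 [38.6, -29.6, -0.0] [0.0, 0.0, -5.16]
1 4 [41.1, -26.0, -0.0] [0.0, 0.0, -5.16]
1 5 [43.2, -22.2, -0.0] [0.0, 0.0, -5.16]
2 0 [40.6, -16.5, 22.9] [-0.0, 0.0, -5.48]
2 1 [41.9, -12.5, 22.9] [-0.0, 0.0, -5.48]
2 2 [42.9, -8.5, 22.9] [-0.0, 0.0, -5.48]
2 3 [43.6, -4.3, 22.9] [-0.0, 0.0, -5.48]
2 4 [43.8, -0.1, 22.9] [-0.0, 0.0, -5.48]
2 5 [43.6, 4.0, 22.9] [-0.0, 0.0, -5.48]
2 6 [43.0, 8.2, 22.9] [-0.0, 0.0, -5.48]
```

Emit:
apply_moves --moves '[{"jaw": 0, "offset": [10, -33, -42], "rot": [0, 0, 0]}, {"jaw": 0, "offset": [10, -33, -42], "rot": [0, 0, 0]}, {"jaw": 0, "offset": [10, -33, -42], "rot": [0, 0, 0]}, {"jaw": 0, "offset": [10, -33, -42], "rot": [0, 0, 0]}, {"jaw": 0, "offset": [29, -39, 0], "rot": [0, 0, -5]}]'

```text
time_s: 1.62
eef_pos: [0.1692, -0.3737, 0.4031]
eef_rot: [0.004, 0.985, 0.171, -0.0]
wrist_force: [0.4, -0.1, -0.2]
opening: -0.0
grasp_force: 0.0
```

Emit:
apply_moves --moves '[{"jaw": 0, "offset": [33, -36, 0], "rot": [0, 0, -5]}, {"jaw": 0, "offset": [36, -33, 0], "rot": [0, 0, -5]}, {"jaw": 0, "offset": [39, -30, 0], "rot": [0, 0, -5]}, {"jaw": 0, "offset": [41, -26, 0], "rot": [0, 0, -5]}, {"jaw": 0, "offset": [43, -22, 0], "rot": [0, 0, -5]}]'

```text
time_s: 2.25
eef_pos: [0.2643, -0.1472, 0.3995]
eef_rot: [0.001, 0.924, 0.381, 0.0]
wrist_force: [-0.1, 0.2, 0.4]
opening: -0.0
grasp_force: 0.0
```

```bash
python3 - <<'E'
from h import *
o=ctrl.get_obs();print(o['eef_pos'],o['eef_rot'],o['q'])
plan([((.36,.134,.27),down(1.47))],n=[10])
E
```

```text
[ 0.26433506 -0.14724525  0.39952504] [6.33845652e-04 9.24447562e-01 3.81308568e-01 2.82605355e-04] [-9.08359471e-01 -5.84552872e-01  1.91470439e+00  2.10927643e-04
  1.81006835e+00 -1.19936008e-01]
0 0 [26.6, -13.2, 12.9] [0.01, 0.0, -3.94]
0 1 [27.5, -11.4, 12.9] [0.01, 0.0, -3.94]
0 2 [28.2, -9.4, 12.9] [0.01, 0.0, -3.94]
0 3 [28.8, -7.5, 12.9] [0.01, 0.0, -3.94]
0 4 [29.2, -5.5, 12.9] [0.01, 0.0, -3.94]
0 5 [29.5, -3.5, 12.9] [0.01, 0.0, -3.94]
0 6 [29.7, -1.4, 12.9] [0.01, 0.0, -3.94]
0 7 [29.7, 0.6, 13.0] [0.01, 0.0, -3.94]
0 8 [29.6, 2.7, 13.0] [0.01, 0.0, -3.94]
0 9 [29.3, 4.7, 13.0] [0.01, 0.0, -3.94]
```

Emit:
apply_moves --moves '[{"jaw": 0, "offset": [26.6, -13.2, 12.9], "rot": [0, 0, -3.94]}, {"jaw": 0, "offset": [27.5, -11.4, 12.9], "rot": [0, 0, -3.94]}, {"jaw": 0, "offset": [28.2, -9.4, 12.9], "rot": [0, 0, -3.94]}, {"jaw": 0, "offset": [28.8, -7.5, 12.9], "rot": [0, 0, -3.94]}, {"jaw": 0, "offset": [29.2, -5.5, 12.9], "rot": [0, 0, -3.94]}]'

```text
time_s: 2.88
eef_pos: [0.3124, -0.007, 0.3346]
eef_rot: [0.0, 0.846, 0.534, 0.0]
wrist_force: [-0.0, -0.1, 0.3]
opening: -0.003
grasp_force: 0.0
```

Emit:
apply_moves --moves '[{"jaw": 0, "offset": [29.5, -3.5, 12.9], "rot": [0, 0, -3.94]}, {"jaw": 0, "offset": [29.7, -1.4, 12.9], "rot": [0, 0, -3.94]}, {"jaw": 0, "offset": [29.7, 0.6, 13], "rot": [0, 0, -3.94]}, {"jaw": 0, "offset": [29.6, 2.7, 13], "rot": [0, 0, -3.94]}, {"jaw": 0, "offset": [29.3, 4.7, 13], "rot": [0, 0, -3.94]}]'

```text
time_s: 3.5
eef_pos: [0.3606, 0.1336, 0.2698]
eef_rot: [0.0, 0.742, 0.671, 0.0]
wrist_force: [0.2, 0.2, 0.3]
opening: -0.002
grasp_force: 0.0
```

```bash
python3 - <<'E'
from h import *
from scipy.optimize import least_squares
o=ctrl.get_obs();print(o['eef_pos'],o['eef_rot'])
im,d=ctrl.camera('wrist');save('w1',im)
P,uv=cloud('wrist',d,np.ones_like(d,bool),o)
print(len(P))
col=im[uv[:,1],uv[:,0]].astype(int).mean(1)
b=P[(P[:,2]>.11)&(P[:,2]<.14)&(P[:,0]<.46)&(P[:,0]>.42)&(P[:,1]>.08)&(P[:,1]<.17)]
if len(b): print('bar',len(b),np.median(b,0),np.polyfit(b[:,1],b[:,0],1))
rim=P[(P[:,2]>.080)&(P[:,2]<.088)&(P[:,0]>.46)&(P[:,0]<.59)&(P[:,1]>.05)&(P[:,1]<.19)]
if len(rim)>10:
    s=least_squares(lambda p:np.hypot(rim[:,0]-p[0],rim[:,1]-p[1])-.0495,[.525,.12],loss='soft_l1',f_scale=.002);print('rim',len(rim),s.x)
for r in ctrl.outline_of('wrist','bail_grip')[:2]:
    Q,_=cloud('wrist',d,r['region'],o);print(r['score'],r['position'],len(Q),np.median(Q,0) if len(Q) else '')
E
```

```text
[0.36061167 0.13356606 0.26977649] [2.77340787e-04 7.41635748e-01 6.70802703e-01 2.74395554e-04]
305915
bar 1401 [0.43926459 0.12996562 0.12119057] [0.12401403 0.42369227]
rim 3528 [0.5236441  0.11921622]
0.79 [437.5, 210.4] 3022 [0.44616268 0.13605816 0.11845358]
```

View pics/w1.png

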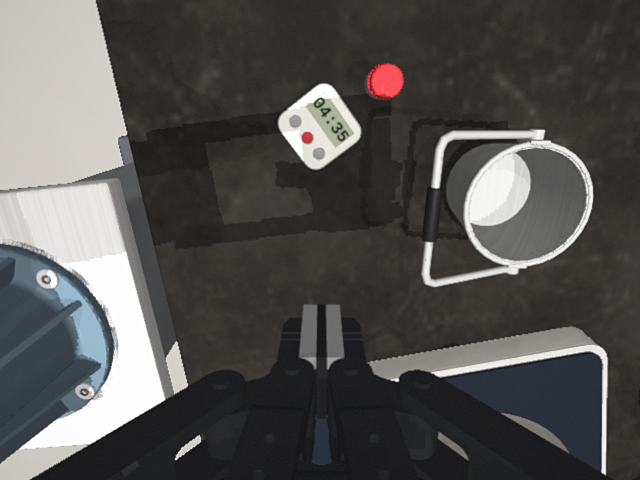

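```bash
cat >> h.py <<'E'
C=np.array([.524,.119,0]);YP=-.123;u=np.array([np.cos(YP),np.sin(YP),0])
def pp(x,z,y=0): return C+u*x+np.array([-u[1],u[0],0])*y+np.array([0,0,z])
E
python3 - <<'E'
from h import *
Rt=down(YP+np.pi/2)
W=[(pp(-.130,.20),Rt),(pp(-.125,.108),Rt),(pp(-.100,.108),Rt)]
n=[2,4,4]
for f in range(-60,-4,5):
    a=np.radians(f);W.append((pp(.095*np.sin(a)-.014,.062+.095*np.cos(a)),Rt));n.append(1)
plan(W,n)
E
```

```text
0 0 [2.0, 17.6, 34.3] [-0.07, -0.01, 0.7]
0 1 [2.2, 17.5, 34.3] [-0.07, -0.01, 0.7]
1 0 [-0.0, 1.2, 23.0] [0.0, 0.0, 0.0]
1 1 [-0.0, 1.2, 23.0] [0.0, 0.0, 0.0]
1 2 [0.0, 1.2, 23.0] [0.0, 0.0, 0.0]
1 3 [0.0, 1.3, 23.0] [0.0, 0.0, 0.0]
2 0 [-0.0, 6.3, -0.0] [-0.0, 0.0, 0.0]
2 1 [-0.0, 6.3, -0.0] [-0.0, 0.0, 0.0]
2 2 [-0.0, 6.3, -0.0] [-0.0, 0.0, 0.0]
2 3 [-0.0, 6.3, -0.0] [-0.0, 0.0, 0.0]
3 0 [0.0, 3.7, -1.5] [0.0, -0.0, 0.0]
4 0 [-0.0, 4.5, -7.0] [0.0, 0.0, 0.0]
5 0 [0.0, 5.0, -6.6] [0.0, 0.0, 0.0]
6 0 [0.0, 5.6, -6.1] [0.0, 0.0, 0.0]
7 0 [0.0, 6.1, -5.6] [0.0, 0.0, 0.0]
8 0 [-0.0, 6.6, -5.0] [0.0, 0.0, 0.0]
9 0 [0.0, 7.0, -4.5] [0.0, 0.0, 0.0]
10 0 [0.0, 7.4, -3.8] [0.0, 0.0, 0.0]
11 0 [-0.0, 7.7, -3.2] [0.0, 0.0, 0.0]
12 0 [0.0, 7.9, -2.5] [0.0, 0.0, 0.0]
13 0 [-0.0, 8.1, -1.8] [0.0, 0.0, 0.0]
14 0 [0.0, 8.2, -1.1] [0.0, 0.0, 0.0]
```

Emit:
apply_moves --moves '[{"jaw": 0, "offset": [2, 17.6, 34], "rot": [0, 0, 0.7]}, {"jaw": 0, "offset": [2.2, 17.6, 34], "rot": [0, 0, 0.7]}, {"jaw": 0, "offset": [0, 1.2, 23], "rot": [0, 0, 0]}, {"jaw": 0, "offset": [0, 1.2, 23], "rot": [0, 0, 0]}, {"jaw": 0, "offset": [0, 1.2, 23], "rot": [0, 0, 0]}]'

```text
time_s: 4.22
eef_pos: [0.3997, 0.1318, 0.1327]
eef_rot: [0.0, 0.751, 0.66, 0.0]
wrist_force: [-0.1, -0.3, 1.2]
opening: 0.0
grasp_force: 0.0
```

Emit:
apply_moves --moves '[{"jaw": 0, "offset": [0, 1.3, 23], "rot": [0, 0, 0]}, {"jaw": 0, "offset": [0, 6.3, 0], "rot": [0, 0, 0]}, {"jaw": 0, "offset": [0, 6.3, 0], "rot": [0, 0, 0]}, {"jaw": 0, "offset": [0, 6.3, 0], "rot": [0, 0, 0]}, {"jaw": 0, "offset": [0, 6.3, 0], "rot": [0, 0, 0]}]'

```text
time_s: 4.85
eef_pos: [0.4258, 0.1291, 0.1106]
eef_rot: [-0.0, 0.751, 0.661, -0.0]
wrist_force: [-4.4, 0.1, 1.2]
opening: -0.002
grasp_force: 1.8
```

Emit:
apply_moves --moves '[{"jaw": 0, "offset": [0, 3.7, -1.5], "rot": [0, 0, 0]}, {"jaw": 0, "offset": [0, 4.5, -7], "rot": [0, 0, 0]}, {"jaw": 0, "offset": [0, 5, -6.6], "rot": [0, 0, 0]}, {"jaw": 0, "offset": [0, 5.6, -6.1], "rot": [0, 0, 0]}, {"jaw": 0, "offset": [0, 6.1, -5.6], "rot": [0, 0, 0]}]'

```text
time_s: 5.48
eef_pos: [0.451, 0.1258, 0.1374]
eef_rot: [0.0, 0.751, 0.661, 0.0]
wrist_force: [0.2, -0.6, -0.2]
opening: -0.001
grasp_force: 0.1
```

```bash
python3 - <<'E'
from h import *
o=ctrl.get_obs();print(o['eef_pos'],o['wrist_force'])
im,d=ctrl.camera('wrist');save('w2',im)
for c in ['wrist','top','scene']:
    im,d=ctrl.camera(c)
    for r in ctrl.outline_of(c,'bail_grip')[:3]:
        Q,_=cloud(c,d,r['region'],o);
        if len(Q) and abs(np.median(Q,0)[1]-.12)<.04: print(c,r['score'],r['position'],len(Q),np.median(Q,0),((Q-C)@u).mean())
E
```

```text
[0.45100631 0.12583991 0.13743781] [ 0.15054242 -0.62957227 -0.21896787]
wrist 0.57 [388.1, 268.8] 6350 [0.47451952 0.15495247 0.15529435] -0.04564448258881388
scene 0.48 [297.0, 256.1] 214 [0.48390129 0.14835998 0.13746744] -0.026223879399991913
```

View pics/w2.png

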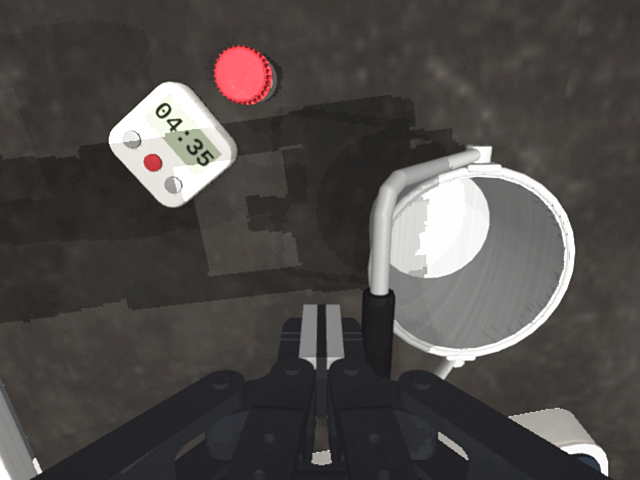

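Emit:
apply_moves --moves '[{"jaw": 0, "offset": [0, 4, -6], "rot": [0, 0, 0]}, {"jaw": 0, "offset": [0, 5, -5], "rot": [0, 0, 0]}, {"jaw": 0, "offset": [0, 6, -4], "rot": [0, 0, 0]}, {"jaw": 0, "offset": [0, 6, -3], "rot": [0, 0, 0]}, {"jaw": 0, "offset": [0, 6, -2], "rot": [0, 0, 0]}]'

```text
time_s: 6.45
eef_pos: [0.4777, 0.1224, 0.157]
eef_rot: [0.0, 0.751, 0.661, 0.0]
wrist_force: [0.4, 0.3, 0.6]
opening: 0.002
grasp_force: 0.2
```

```bash
cat > look.py <<'E'
from h import *
from scipy.optimize import least_squares
def look():
    o=ctrl.get_obs();print('tcp pail',(np.array(o['eef_pos'])-C)@u,o['eef_pos'],o['wrist_force'])
    im,d=ctrl.camera('wrist')
    P,uv=cloud('wrist',d,np.ones_like(d,bool),o)
    rim=P[(P[:,2]>.080)&(P[:,2]<.088)&(P[:,0]>.46)&(P[:,0]<.59)&(P[:,1]>.05)&(P[:,1]<.19)]
    s=least_squares(lambda p:np.hypot(rim[:,0]-p[0],rim[:,1]-p[1])-.0495,[.525,.12],loss='soft_l1',f_scale=.002);print('rim',len(rim),s.x)
    loc=(P-C)@np.array([u,[-u[1],u[0],0],[0,0,1]]).T
    b=loc[(loc[:,1]>.018)&(loc[:,1]<.042)&(loc[:,0]>-.09)&(loc[:,0]<.03)&(loc[:,2]>.12)&(loc[:,2]<.18)]
    if len(b):
        t=b[b[:,2]>np.percentile(b[:,2],98)-.008]
        print('bar local',len(t),np.median(t,0),'slope',np.polyfit(t[:,1],t[:,0],1)[0])
    return im,d,P,uv
E
python3 -c "from look import *;im=look()[0];save('w3',im)"
```

```text
tcp pail -0.04636810178315447 [0.47769705 0.12238223 0.15703731] [0.39634625 0.3328058  0.60324138]
rim 5886 [0.52425818 0.11944777]
bar local 1380 [-0.02859009  0.02869332  0.16918548] slope 0.006249842075992875
```

Emit:
apply_moves --moves '[{"jaw": 0, "offset": [0, 6, -1], "rot": [0, 0, 0]}, {"jaw": 0, "offset": [0, 6, -1], "rot": [0, 0, 0]}, {"jaw": 0, "offset": [0, 6, 0], "rot": [0, 0, 0]}, {"jaw": 0, "offset": [0, 5, 0], "rot": [0, 0, 0]}, {"jaw": 0, "offset": [0, 3, 0], "rot": [0, 0, 0]}]'

```text
time_s: 7.12
eef_pos: [0.5032, 0.1191, 0.1587]
eef_rot: [-0.0, 0.751, 0.661, -0.0]
wrist_force: [-0.2, -0.4, 1.5]
opening: 0.003
grasp_force: 0.1
```

```bash
python3 -c "from look import *;im=look()[0]"
```

```text
tcp pail -0.02063325303855549 [0.50322378 0.11911405 0.15868245] [-0.2228965  -0.36139826  1.52040636]
rim 5048 [0.52490027 0.11886504]
bar local 1418 [-0.00241219  0.02870177  0.17381647] slope 0.006069093170273919
```

Emit:
apply_moves --moves '[{"jaw": 0, "offset": [0, 2, 0], "rot": [0, 0, 0]}, {"jaw": 0, "offset": [0, 0, 0], "rot": [0, 0, 0]}, {"jaw": 0, "offset": [0, -10, 0], "rot": [0, 0, 0]}, {"jaw": 0, "offset": [0, -10, -30], "rot": [0, 0, 0]}, {"jaw": 0, "offset": [0, 0, -40], "rot": [0, 0, 0]}]'

```text
time_s: 7.8
eef_pos: [0.4828, 0.1217, 0.2283]
eef_rot: [-0.001, 0.75, 0.661, -0.001]
wrist_force: [1.0, 0.2, 0.7]
opening: -0.0
grasp_force: 0.0
```

Emit:
apply_moves --moves '[{"jaw": 1, "offset": [2.4, 19, 0], "rot": [0, 0, 0]}, {"jaw": 1, "offset": [0, 19, 0], "rot": [0, 0, 0]}, {"jaw": 1, "offset": [0, 0, 0], "rot": [0, 0, 0]}, {"jaw": 1, "offset": [0, 0, 0], "rot": [0, 0, 0]}, {"jaw": 1, "offset": [0, 0, 0], "rot": [0, 0, 0]}]'

```text
time_s: 8.43
eef_pos: [0.5223, 0.1192, 0.2287]
eef_rot: [-0.0, 0.751, 0.661, -0.0]
wrist_force: [0.6, -0.5, -0.1]
opening: 0.999
grasp_force: 0.0
```

```bash
python3 -c "from look import *;im=look()[0];save('w4',im);print(ctrl.get_obs()['opening'])"
```

```text
tcp pail -0.001721694903617924 [0.52228782 0.119183   0.22865177] [ 0.61828325 -0.53295341 -0.12974769]
rim 3535 [0.52549169 0.11909866]
bar local 664 [5.50286836e-05 2.92504859e-02 1.73832756e-01] slope 0.00828753480574859
0.9994641013261064
```

View pics/w4.png

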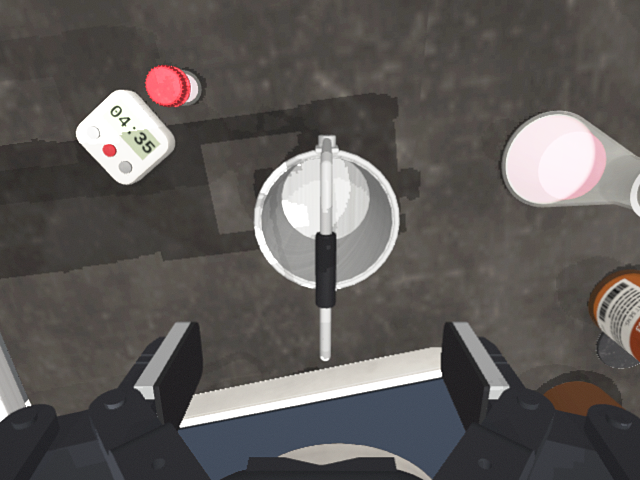

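Emit:
apply_moves --moves '[{"jaw": 1, "offset": [0, 1.7, 26], "rot": [0, 0, 0]}, {"jaw": 1, "offset": [0, 0, 26], "rot": [0, 0, 0]}, {"jaw": 1, "offset": [0, 0, 24.5], "rot": [0, 0, 0]}, {"jaw": 0.5, "offset": [0, 0, 0], "rot": [0, 0, 0]}, {"jaw": 0.3, "offset": [0, 0, 0], "rot": [0, 0, 0]}]'

```text
time_s: 9.1
eef_pos: [0.5253, 0.1189, 0.1533]
eef_rot: [0.0, 0.751, 0.661, 0.0]
wrist_force: [-0.4, -0.2, 0.4]
opening: 0.604
grasp_force: 0.0
```

Emit:
apply_moves --moves '[{"jaw": 0.2, "offset": [0, 0, 0], "rot": [0, 0, 0]}, {"jaw": 0, "offset": [0, 0, 0], "rot": [0, 0, 0]}, {"jaw": 0, "offset": [0, 0, 0], "rot": [0, 0, 0]}, {"jaw": 0, "offset": [0, 0, 0], "rot": [0, 0, 0]}, {"jaw": 0, "offset": [0, 0, 0], "rot": [0, 0, 0]}]'

```text
time_s: 9.72
eef_pos: [0.5256, 0.1188, 0.1533]
eef_rot: [0.001, 0.751, 0.661, 0.001]
wrist_force: [-0.2, -0.1, 5.4]
opening: 0.103
grasp_force: 58.8
```

```bash
python3 -c "
from look import *;im=look()[0];o=ctrl.get_obs();print(o['opening'],o['grasp_force'],o['time_s'])"
```

```text
tcp pail 0.0016129687741340568 [0.52559602 0.11876359 0.15330936] [-0.19522144 -0.05824126  5.38836422]
rim 5155 [0.52534957 0.118767  ]
bar local 1487 [0.00123073 0.02860342 0.17388639] slope 0.009472601291428994
0.10222772679718523 58.75978767871857 9.775
```

Emit:
apply_moves --moves '[{"jaw": 0, "offset": [0, 0, -2], "rot": [0, 0, 0]}, {"jaw": 0, "offset": [0, 0, -4], "rot": [0, 0, 0]}, {"jaw": 0, "offset": [0, 0, -8], "rot": [0, 0, 0]}, {"jaw": 0, "offset": [0, 0, -12], "rot": [0, 0, 0]}, {"jaw": 0, "offset": [0, 0, -15], "rot": [0, 0, 0]}]'

```text
time_s: 10.4
eef_pos: [0.5247, 0.1188, 0.1942]
eef_rot: [-0.0, 0.751, 0.661, -0.0]
wrist_force: [0.3, -0.4, -6.3]
opening: 0.106
grasp_force: 58.5
```

Emit:
apply_moves --moves '[{"jaw": 0, "offset": [0, 0, -18], "rot": [0, 0, 0]}, {"jaw": 0, "offset": [0, 0, -18], "rot": [0, 0, 0]}, {"jaw": 0, "offset": [0, 0, -18], "rot": [0, 0, 0]}, {"jaw": 0, "offset": [0, 0, -10], "rot": [0, 0, 0]}, {"jaw": 0, "offset": [0, 0, -5], "rot": [0, 0, 0]}]'

```text
time_s: 11.02
eef_pos: [0.5249, 0.1188, 0.2631]
eef_rot: [0.0, 0.751, 0.661, 0.0]
wrist_force: [-0.4, -0.1, -5.4]
opening: 0.104
grasp_force: 58.5
```

```bash
python3 - <<'E'
from h import *
o=ctrl.get_obs();print(o['eef_pos'],o['wrist_force'],o['torque'],o['opening'])
Rt=down(.22+np.pi/2)
plan([((.43,.25,.265),down(1.62)),((.42,.37,.260),Rt)],n=[10,10])
E
```

```text
[0.52494158 0.11877726 0.26305512] [-0.39085803 -0.14737274 -5.37995588] [0.0553686  0.02488229 0.01050375] 0.10373429761317945
0 0 [11.8, -11.1, -0.2] [0.0, -0.0, -1.01]
0 1 [12.0, -10.9, -0.2] [0.0, -0.0, -1.01]
0 2 [12.2, -10.7, -0.2] [0.0, -0.0, -1.01]
0 3 [12.4, -10.4, -0.2] [0.0, -0.0, -1.01]
0 4 [12.6, -10.2, -0.2] [0.0, -0.0, -1.01]
0 5 [12.7, -10.0, -0.2] [0.0, -0.0, -1.01]
0 6 [12.9, -9.8, -0.2] [0.0, -0.0, -1.01]
0 7 [13.1, -9.5, -0.2] [0.0, -0.0, -1.01]
0 8 [13.3, -9.3, -0.2] [0.0, -0.0, -1.01]
0 9 [13.4, -9.1, -0.2] [0.0, -0.0, -1.01]
1 0 [12.0, -0.4, 0.5] [-0.0, 0.0, -0.98]
1 1 [12.0, -0.2, 0.5] [-0.0, 0.0, -0.98]
1 2 [12.0, 0.0, 0.5] [-0.0, 0.0, -0.98]
1 3 [12.0, 0.2, 0.5] [-0.0, 0.0, -0.98]
1 4 [12.0, 0.4, 0.5] [-0.0, 0.0, -0.98]
1 5 [12.0, 0.6, 0.5] [-0.0, 0.0, -0.98]
1 6 [12.0, 0.8, 0.5] [-0.0, 0.0, -0.98]
1 7 [12.0, 1.0, 0.5] [-0.0, 0.0, -0.98]
1 8 [12.0, 1.2, 0.5] [-0.0, 0.0, -0.98]
1 9 [12.0, 1.4, 0.5] [-0.0, 0.0, -0.98]
```

Weight about 5.4 N, held. Moving on.

Emit:
apply_moves --moves '[{"jaw": 0, "offset": [5, -4, 0], "rot": [0, 0, -1]}, {"jaw": 0, "offset": [9, -8, 0], "rot": [0, 0, -1]}, {"jaw": 0, "offset": [13, -11.5, 0], "rot": [0, 0, -1]}, {"jaw": 0, "offset": [14, -12, 0], "rot": [0, 0, -1]}, {"jaw": 0, "offset": [14, -12, 0], "rot": [0, 0, -1]}]'

```text
time_s: 11.65
eef_pos: [0.481, 0.1789, 0.2622]
eef_rot: [-0.0, 0.72, 0.693, -0.0]
wrist_force: [0.4, 0.6, -5.0]
opening: 0.103
grasp_force: 58.5
```

Emit:
apply_moves --moves '[{"jaw": 0, "offset": [14, -12, 0], "rot": [0, 0, -1]}, {"jaw": 0, "offset": [14, -12, 0], "rot": [0, 0, -1]}, {"jaw": 0, "offset": [14, -11, 0], "rot": [0, 0, -1]}, {"jaw": 0, "offset": [14, -9, 0], "rot": [0, 0, -1]}, {"jaw": 0, "offset": [14, -6, 0], "rot": [0, 0, -1]}]'

```text
time_s: 12.28
eef_pos: [0.432, 0.249, 0.2624]
eef_rot: [0.0, 0.69, 0.724, 0.0]
wrist_force: [0.6, 0.2, -5.4]
opening: 0.107
grasp_force: 58.5
```

Emit:
apply_moves --moves '[{"jaw": 0, "offset": [13, -4, 0], "rot": [0, 0, -1]}, {"jaw": 0, "offset": [13, -2, 0], "rot": [0, 0, -1]}, {"jaw": 0, "offset": [13, 0, 0], "rot": [0, 0, -1]}, {"jaw": 0, "offset": [13, 0, 0], "rot": [0, 0, -1]}, {"jaw": 0, "offset": [13, 0, 0], "rot": [0, 0, -1]}]'

```text
time_s: 12.9
eef_pos: [0.4213, 0.3134, 0.2622]
eef_rot: [0.0, 0.658, 0.753, 0.0]
wrist_force: [-0.8, -0.1, -5.7]
opening: 0.103
grasp_force: 58.5
```

Emit:
apply_moves --moves '[{"jaw": 0, "offset": [13, 0, 0], "rot": [0, 0, -1]}, {"jaw": 0, "offset": [12, 0, 0], "rot": [0, 0, -1]}, {"jaw": 0, "offset": [10, 0, 0], "rot": [0, 0, -1]}, {"jaw": 0, "offset": [7, 0, 0], "rot": [0, 0, -1]}, {"jaw": 0, "offset": [4, 0, 0], "rot": [0, 0, -0.7]}]'

```text
time_s: 13.52
eef_pos: [0.4137, 0.3583, 0.2622]
eef_rot: [0.0, 0.626, 0.78, -0.0]
wrist_force: [-0.4, -0.5, -5.8]
opening: 0.102
grasp_force: 58.5
```

```bash
python3 - <<'E'
from h import *
o=ctrl.get_obs();print(o['time_s'],o['eef_pos'],o['eef_rot'],o['wrist_force'],o['opening'])
im,d=ctrl.camera('wrist');save('w5',im)
P,uv=cloud('wrist',d,np.ones_like(d,bool),o)
np.savez('/tmp/w5',im=im,d=d,P=P,uv=uv)
m=(P[:,0]>.48)&(P[:,0]<.66)&(P[:,2]>.20)&(P[:,2]<.27)&(P[:,1]>.32)&(P[:,1]<.48)
h=P[m];print(len(h))
for side in (1,0):
    q=h[((h[:,1]-.22*(h[:,0]-.508))>.389)==bool(side)]
    if len(q)<20: print(side,len(q));continue
    l=q[(q[:,0]>.54)&(q[:,0]<.6)]; print(side,len(q),len(l),np.polyfit(l[:,0],l[:,1],1) if len(l)>10 else '', np.percentile(l[:,2],[50,90]) if len(l) else '',np.percentile(q[:,0],[0.5,2]),np.percentile(q[:,2],99.5), np.median(q[q[:,0]<.52],0))
E
```

```text
13.525 [0.41367538 0.3582643  0.26222009] [ 1.02061241e-05  6.26073112e-01  7.79764356e-01 -8.62472028e-05] [-0.40377549 -0.5492642  -5.81872379] 0.1015036477831311
5353
1 2414 95 [-0.61544175  0.76299621] [0.2218855  0.22308457] [0.50069736 0.50098275] 0.24314673795431968 [0.5070479  0.42356213 0.23830504]
0 2939 1079 [0.21640628 0.24483856] [0.22185095 0.22294611] [0.5156648  0.51602635] 0.24276945864818997 [0.51727914 0.35703685 0.23107365]
```

View pics/w5.png

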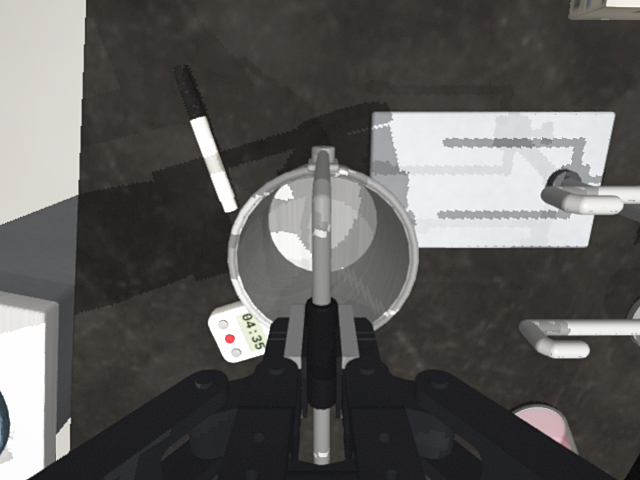

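Emit:
apply_moves --moves '[{"jaw": 0, "offset": [3, 3, 0], "rot": [0, 0, 0]}, {"jaw": 0, "offset": [4.5, 6, 0], "rot": [0, 0, 0]}, {"jaw": 0, "offset": [3, 9, 0], "rot": [0, 0, 0]}, {"jaw": 0, "offset": [0, 11, 0], "rot": [0, 0, 0]}, {"jaw": 0, "offset": [0, 12, 0], "rot": [0, 0, 0]}]'

```text
time_s: 14.2
eef_pos: [0.4525, 0.377, 0.2622]
eef_rot: [0.0, 0.627, 0.779, -0.0]
wrist_force: [-0.5, 0.4, -5.8]
opening: 0.104
grasp_force: 58.5
```

Emit:
apply_moves --moves '[{"jaw": 0, "offset": [0, 12, 0], "rot": [0, 0, 0]}, {"jaw": 0, "offset": [0, 12, 0], "rot": [0, 0, 0]}, {"jaw": 0, "offset": [0, 12, 0], "rot": [0, 0, 0]}, {"jaw": 0, "offset": [0, 12, 0], "rot": [0, 0, 0]}, {"jaw": 0, "offset": [0, 12, 0], "rot": [0, 0, 0]}]'

```text
time_s: 14.82
eef_pos: [0.5108, 0.3901, 0.2622]
eef_rot: [-0.0, 0.627, 0.779, -0.0]
wrist_force: [-0.8, -0.4, -5.2]
opening: 0.105
grasp_force: 58.5
```

Emit:
apply_moves --moves '[{"jaw": 0, "offset": [0, 11, 0], "rot": [0, 0, 0]}, {"jaw": 0, "offset": [0, 10, 0], "rot": [0, 0, 0]}, {"jaw": 0, "offset": [0, 8, 0], "rot": [0, 0, 0]}, {"jaw": 0, "offset": [0, 5, 0], "rot": [0, 0, 0]}, {"jaw": 0, "offset": [0, 3, 0], "rot": [0, 0, 0]}]'

```text
time_s: 15.45
eef_pos: [0.5465, 0.3979, 0.2623]
eef_rot: [-0.0, 0.627, 0.779, -0.0]
wrist_force: [0.3, 0.5, -5.6]
opening: 0.102
grasp_force: 58.5
```

```bash
python3 - <<'E'
from h import *
o=ctrl.get_obs();print(o['time_s'],o['eef_pos'],o['wrist_force'],o['torque'],o['opening'])
S=np.array([.5189,.3924,0]);e=np.array([np.cos(.218),np.sin(.218),0]);print('stand x,y',(o['eef_pos']-S)@e,(o['eef_pos']-S)@[-e[1],e[0],0])
im,d=ctrl.camera('wrist');save('w6',im)
E
```

```text
15.45 [0.54649482 0.3978913  0.26226784] [ 0.34037076  0.47093977 -5.64008092] [ 0.03402539 -0.0222965  -0.01763911] 0.10232027346607805
stand x,y 0.028129346810920306 -0.0006068018741372499
```

View pics/w6.png

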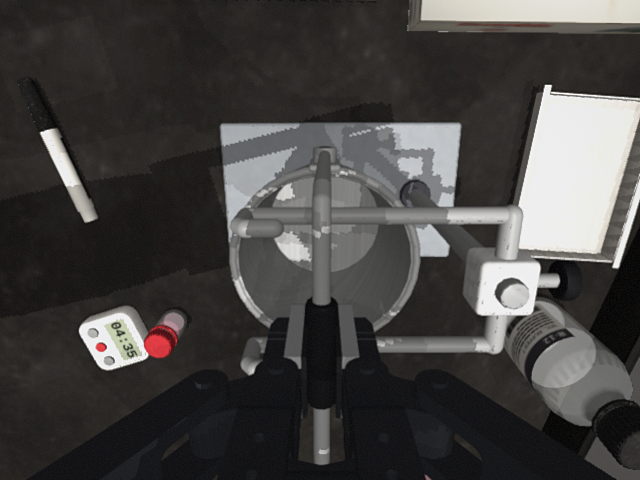

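Emit:
apply_moves --moves '[{"jaw": 0, "offset": [0.6, 0, 5], "rot": [0, 0, 0]}, {"jaw": 0, "offset": [0, 0, 10], "rot": [0, 0, 0]}, {"jaw": 0, "offset": [0, 0, 12], "rot": [0, 0, 0]}, {"jaw": 0, "offset": [0, 0, 11], "rot": [0, 0, 0]}, {"jaw": 0, "offset": [0, 0, 5], "rot": [0, 0, 0]}]'

```text
time_s: 16.12
eef_pos: [0.5457, 0.3981, 0.2177]
eef_rot: [-0.0, 0.627, 0.779, -0.001]
wrist_force: [0.1, -0.2, -4.8]
opening: 0.106
grasp_force: 58.5
```

Emit:
apply_moves --moves '[{"jaw": 0, "offset": [0, 0, 1], "rot": [0, 0, 0]}, {"jaw": 0, "offset": [0, 0, 1], "rot": [0, 0, 0]}, {"jaw": 0, "offset": [0, 0, 1], "rot": [0, 0, 0]}, {"jaw": 0, "offset": [0, 0, 1], "rot": [0, 0, 0]}, {"jaw": 0, "offset": [0, 0, 1], "rot": [0, 0, 0]}]'

```text
time_s: 16.75
eef_pos: [0.5463, 0.3985, 0.2144]
eef_rot: [0.0, 0.627, 0.779, 0.0]
wrist_force: [0.9, 0.4, -6.5]
opening: 0.104
grasp_force: 58.5
```

Emit:
apply_moves --moves '[{"jaw": 0, "offset": [0, 0, 0.6], "rot": [0, 0, 0]}, {"jaw": 0, "offset": [0, 0, 0.6], "rot": [0, 0, 0]}, {"jaw": 0, "offset": [0, 0, 0.6], "rot": [0, 0, 0]}, {"jaw": 0, "offset": [0, 0, 0.6], "rot": [0, 0, 0]}, {"jaw": 0, "offset": [0, 0, 0.6], "rot": [0, 0, 0]}]'

```text
time_s: 17.38
eef_pos: [0.5461, 0.3984, 0.2112]
eef_rot: [-0.0, 0.627, 0.779, -0.0]
wrist_force: [-0.0, 0.5, -5.6]
opening: 0.106
grasp_force: 58.5
```

Emit:
apply_moves --moves '[{"jaw": 0, "offset": [0, 0, 0.5], "rot": [0, 0, 0]}, {"jaw": 0, "offset": [0, 0, 0.5], "rot": [0, 0, 0]}, {"jaw": 0, "offset": [0, 0, 0.5], "rot": [0, 0, 0]}, {"jaw": 0, "offset": [0, 0, 0.5], "rot": [0, 0, 0]}, {"jaw": 0, "offset": [0, 0, 0], "rot": [0, 0, 0]}]'

```text
time_s: 18.0
eef_pos: [0.546, 0.3984, 0.2091]
eef_rot: [-0.0, 0.627, 0.779, -0.0]
wrist_force: [-0.1, -0.3, -6.3]
opening: 0.105
grasp_force: 58.5
```

Emit:
apply_moves --moves '[{"jaw": 0, "offset": [0, 0, 0.4], "rot": [0, 0, 0]}, {"jaw": 0, "offset": [0, 0, 0.4], "rot": [0, 0, 0]}, {"jaw": 0, "offset": [0, 0, 0.4], "rot": [0, 0, 0]}, {"jaw": 0, "offset": [0, 0, 0], "rot": [0, 0, 0]}, {"jaw": 0, "offset": [0, 0, 0], "rot": [0, 0, 0]}]'

```text
time_s: 18.62
eef_pos: [0.5462, 0.3984, 0.2081]
eef_rot: [-0.0, 0.627, 0.779, 0.0]
wrist_force: [-0.4, 0.2, -4.8]
opening: 0.107
grasp_force: 58.5
```

Emit:
apply_moves --moves '[{"jaw": 0, "offset": [0, 0, 0.3], "rot": [0, 0, 0]}, {"jaw": 0, "offset": [0, 0, 0.3], "rot": [0, 0, 0]}, {"jaw": 0, "offset": [0, 0, 0.2], "rot": [0, 0, 0]}, {"jaw": 0, "offset": [0, 0, 0], "rot": [0, 0, 0]}, {"jaw": 0, "offset": [0, 0, 0], "rot": [0, 0, 0]}]'

```text
time_s: 19.25
eef_pos: [0.5462, 0.3985, 0.2075]
eef_rot: [0.0, 0.627, 0.779, 0.0]
wrist_force: [-0.2, 1.1, -3.6]
opening: 0.102
grasp_force: 58.7
```

Emit:
apply_moves --moves '[{"jaw": 0, "offset": [0, 0, 0.3], "rot": [0, 0, 0]}, {"jaw": 0, "offset": [0, 0, 0], "rot": [0, 0, 0]}, {"jaw": 0, "offset": [0, 0, 0], "rot": [0, 0, 0]}, {"jaw": 0, "offset": [0, 0, 0], "rot": [0, 0, 0]}, {"jaw": 0, "offset": [0, 0, 0], "rot": [0, 0, 0]}]'

```text
time_s: 19.88
eef_pos: [0.5463, 0.3985, 0.2073]
eef_rot: [0.0, 0.627, 0.779, 0.0]
wrist_force: [-1.0, -0.3, -0.2]
opening: 0.097
grasp_force: 59.1
```

Emit:
apply_moves --moves '[{"jaw": 0, "offset": [0, -2, -0.1], "rot": [0, 0, 0]}, {"jaw": 0, "offset": [0, -3, 0], "rot": [0, 0, 0]}, {"jaw": 0, "offset": [0, -3, 0], "rot": [0, 0, 0]}, {"jaw": 0, "offset": [0, -3, 0], "rot": [0, 0, 0]}, {"jaw": 0, "offset": [0, -2, 0], "rot": [0, 0, 0]}]'

```text
time_s: 20.5
eef_pos: [0.5335, 0.3956, 0.2073]
eef_rot: [0.0, 0.627, 0.779, 0.0]
wrist_force: [2.7, 1.2, -0.9]
opening: 0.105
grasp_force: 59.0
```

Emit:
apply_moves --moves '[{"jaw": 0, "offset": [0, -2, 0], "rot": [0, 0, 0]}, {"jaw": 0, "offset": [0, -3, 0], "rot": [0, 0, 0]}, {"jaw": 0, "offset": [0, -2, 0], "rot": [0, 0, 0]}, {"jaw": 0, "offset": [0, -1, 0], "rot": [0, 0, 0]}, {"jaw": 0, "offset": [0, 0, 0], "rot": [0, 0, 0]}]'

```text
time_s: 21.12
eef_pos: [0.5254, 0.3939, 0.2072]
eef_rot: [-0.0, 0.626, 0.779, -0.0]
wrist_force: [1.9, -0.1, -0.7]
opening: 0.102
grasp_force: 59.2
```

Emit:
apply_moves --moves '[{"jaw": 0, "offset": [0, -1, 0], "rot": [0, 0, 0]}, {"jaw": 0, "offset": [0, -1, 0], "rot": [0, 0, 0]}, {"jaw": 0, "offset": [0, -1, 0], "rot": [0, 0, 0]}, {"jaw": 0, "offset": [0, -0.5, 0], "rot": [0, 0, 0]}, {"jaw": 0, "offset": [0, 0, 0], "rot": [0, 0, 0]}]'

```text
time_s: 21.75
eef_pos: [0.5222, 0.3931, 0.2072]
eef_rot: [-0.0, 0.627, 0.779, -0.0]
wrist_force: [2.9, 0.4, 0.7]
opening: 0.103
grasp_force: 59.2
```

Emit:
apply_moves --moves '[{"jaw": 0, "offset": [0, -0.4, 0], "rot": [0, 0, 0]}, {"jaw": 0, "offset": [0, -0.4, 0], "rot": [0, 0, 0]}, {"jaw": 0, "offset": [0, -0.4, 0], "rot": [0, 0, 0]}, {"jaw": 0, "offset": [0, 0, 0], "rot": [0, 0, 0]}, {"jaw": 0, "offset": [0, 0, 0], "rot": [0, 0, 0]}]'

```text
time_s: 22.38
eef_pos: [0.5211, 0.3929, 0.2072]
eef_rot: [-0.0, 0.626, 0.779, -0.0]
wrist_force: [4.9, 0.4, 2.2]
opening: 0.104
grasp_force: 59.3
```

Emit:
apply_moves --moves '[{"jaw": 0, "offset": [0, 0, -0.25], "rot": [0, 0, 0]}, {"jaw": 0, "offset": [0, 0, 0], "rot": [0, 0, 0]}, {"jaw": 0, "offset": [0, 0, 0], "rot": [0, 0, 0]}, {"jaw": 0, "offset": [0, 0, 0], "rot": [0, 0, 0]}, {"jaw": 0, "offset": [0, 0, 0], "rot": [0, 0, 0]}]'

```text
time_s: 23.0
eef_pos: [0.521, 0.3929, 0.2072]
eef_rot: [-0.0, 0.627, 0.779, -0.0]
wrist_force: [4.1, 1.0, 0.0]
opening: 0.104
grasp_force: 59.2
```

Emit:
apply_moves --moves '[{"jaw": 0, "offset": [0, -0.3, 0], "rot": [0, 0, 0]}, {"jaw": 0, "offset": [0, -0.3, 0], "rot": [0, 0, 0]}, {"jaw": 0, "offset": [0, 0, 0], "rot": [0, 0, 0]}, {"jaw": 0, "offset": [0, 0, 0], "rot": [0, 0, 0]}, {"jaw": 0, "offset": [0, 0, 0], "rot": [0, 0, 0]}]'

```text
time_s: 23.62
eef_pos: [0.5203, 0.3927, 0.2072]
eef_rot: [-0.0, 0.627, 0.779, -0.0]
wrist_force: [3.2, 0.7, -0.2]
opening: 0.105
grasp_force: 59.2
```

Still sliding (friction only); continuing to the stop.

Emit:
apply_moves --moves '[{"jaw": 0, "offset": [0, -0.3, -0.1], "rot": [0, 0, 0]}, {"jaw": 0, "offset": [0, -0.3, 0], "rot": [0, 0, 0]}, {"jaw": 0, "offset": [0, -0.3, 0], "rot": [0, 0, 0]}, {"jaw": 0, "offset": [0, 0, 0], "rot": [0, 0, 0]}, {"jaw": 0, "offset": [0, 0, 0], "rot": [0, 0, 0]}]'

```text
time_s: 24.25
eef_pos: [0.5195, 0.3925, 0.2073]
eef_rot: [-0.0, 0.627, 0.779, -0.0]
wrist_force: [3.1, 0.6, -1.1]
opening: 0.106
grasp_force: 59.0
```

Emit:
apply_moves --moves '[{"jaw": 0, "offset": [0, -0.3, 0], "rot": [0, 0, 0]}, {"jaw": 0, "offset": [0, -0.3, 0], "rot": [0, 0, 0]}, {"jaw": 0, "offset": [0, 0, 0], "rot": [0, 0, 0]}, {"jaw": 0, "offset": [0, 0, 0], "rot": [0, 0, 0]}, {"jaw": 0, "offset": [0, 0, 0], "rot": [0, 0, 0]}]'

```text
time_s: 24.88
eef_pos: [0.5191, 0.3925, 0.2074]
eef_rot: [0.0, 0.627, 0.779, 0.0]
wrist_force: [5.2, 0.5, -2.5]
opening: 0.105
grasp_force: 58.9
```

Emit:
apply_moves --moves '[{"jaw": 0, "offset": [0, -0.2, 0], "rot": [0, 0, 0]}, {"jaw": 0, "offset": [0, -0.1, 0], "rot": [0, 0, 0]}, {"jaw": 0, "offset": [0, 0, 0], "rot": [0, 0, 0]}, {"jaw": 0, "offset": [0, 0, 0], "rot": [0, 0, 0]}, {"jaw": 0, "offset": [0, 0, 0], "rot": [0, 0, 0]}]'

```text
time_s: 25.5
eef_pos: [0.5191, 0.3925, 0.2074]
eef_rot: [0.0, 0.627, 0.779, 0.0]
wrist_force: [5.5, 1.7, -2.9]
opening: 0.103
grasp_force: 58.8
```

```bash
python3 - <<'E'
from h import *
F=[]
for i in range(5):
    im,d=ctrl.camera('wrist');o=ctrl.get_obs();F.append(np.r_[o['wrist_force'],o['torque']])
print(np.mean(F,0),o['eef_pos']);save('w7',cv2.resize(im[120:420,180:560],(760,600)))
E
```

```text
[ 5.33183377  1.79233794 -3.08991008  0.2487134  -0.87804307  0.06437178] [0.51908839 0.39242259 0.20738296]
```

View pics/w7.png

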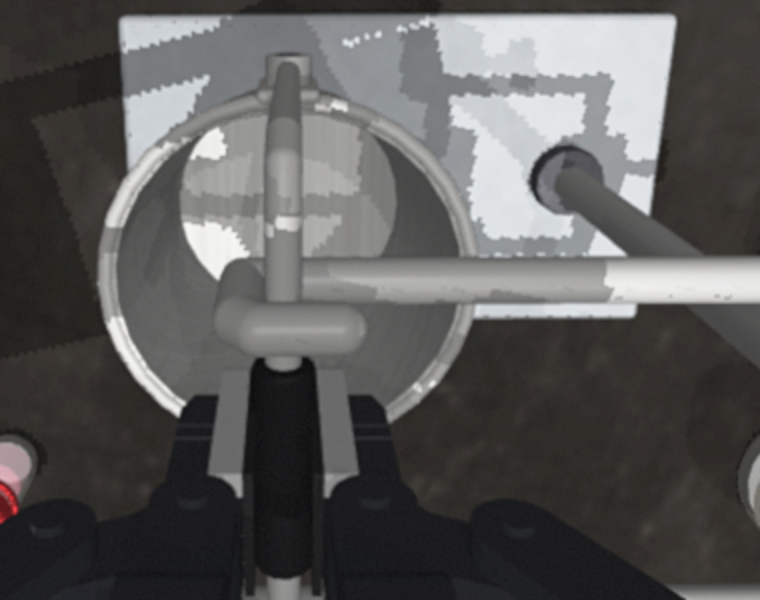

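Emit:
apply_moves --moves '[{"jaw": 0, "offset": [0, 0, 0.1], "rot": [0, 0, 0]}, {"jaw": 0, "offset": [0, 0, 0.1], "rot": [0, 0, 0]}, {"jaw": 0.13, "offset": [0, 0, 0], "rot": [0, 0, 0]}, {"jaw": 0.2, "offset": [0, 0, 0], "rot": [0, 0, 0]}, {"jaw": 0.3, "offset": [0, 0, 0], "rot": [0, 0, 0]}]'

```text
time_s: 26.38
eef_pos: [0.518, 0.3923, 0.2071]
eef_rot: [-0.0, 0.626, 0.779, -0.001]
wrist_force: [-1.0, -1.0, 0.4]
opening: 0.3
grasp_force: 0.0
```

Emit:
apply_moves --moves '[{"jaw": 0.5, "offset": [0, 0, 0], "rot": [0, 0, 0]}, {"jaw": 0.7, "offset": [0, 0, 0], "rot": [0, 0, 0]}, {"jaw": 0.7, "offset": [0, 0, 0], "rot": [0, 0, 0]}, {"jaw": 0.7, "offset": [0, 0, 0], "rot": [0, 0, 0]}, {"jaw": 0.7, "offset": [0, 0, 0], "rot": [0, 0, 0]}]'

```text
time_s: 27.0
eef_pos: [0.5188, 0.3924, 0.2073]
eef_rot: [0.0, 0.627, 0.779, 0.0]
wrist_force: [-0.7, 0.1, -0.3]
opening: 0.704
grasp_force: 0.0
```

```bash
python3 - <<'E'
from h import *
im,d=ctrl.camera('wrist');o=ctrl.get_obs();print(o['wrist_force'],o['eef_pos'],o['opening'])
save('w8',cv2.resize(im[120:420,180:560],(760,600)))
E
```

```text
[ 0.16093787 -0.58083813  0.22362958] [0.51875109 0.39237848 0.20726579] 0.7023954335155068
```

View pics/w8.png

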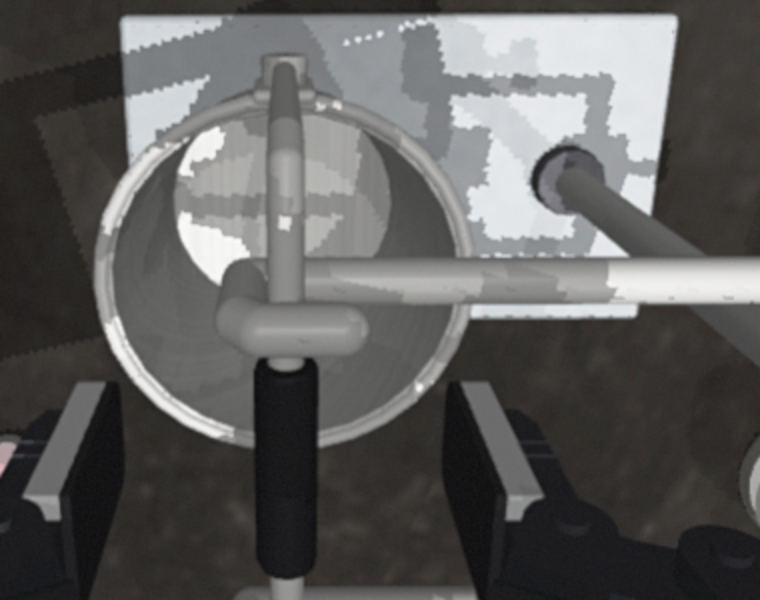

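Emit:
apply_moves --moves '[{"jaw": 0.7, "offset": [0, 0, -5], "rot": [0, 0, 0]}, {"jaw": 0.7, "offset": [0, 0, -10], "rot": [0, 0, 0]}, {"jaw": 0.7, "offset": [0, 0, -25], "rot": [0, 0, 0]}, {"jaw": 0.7, "offset": [0, 0, -30], "rot": [0, 0, 0]}, {"jaw": 0.7, "offset": [0, 0, -30], "rot": [0, 0, 0]}]'

```text
time_s: 27.68
eef_pos: [0.5188, 0.3924, 0.3091]
eef_rot: [0.0, 0.627, 0.779, 0.0]
wrist_force: [0.3, 0.1, 0.0]
opening: 0.702
grasp_force: 0.0
```

Emit:
apply_moves --moves '[{"jaw": 0.7, "offset": [-30, 0, -20], "rot": [0, 0, 0]}, {"jaw": 0.7, "offset": [-30, 0, -10], "rot": [0, 0, 0]}, {"jaw": 0.7, "offset": [-20, 0, 0], "rot": [0, 0, 0]}, {"jaw": 0.7, "offset": [0, 0, 0], "rot": [0, 0, 0]}, {"jaw": 0.7, "offset": [0, 0, 0], "rot": [0, 0, 0]}]'

```text
time_s: 28.3
eef_pos: [0.5355, 0.3148, 0.3365]
eef_rot: [-0.001, 0.626, 0.779, -0.0]
wrist_force: [-0.2, -0.0, 0.3]
opening: 0.703
grasp_force: 0.0
```

```bash
python3 - <<'E'
from h import *
S=np.array([.5189,.3924,0]);e=np.array([np.cos(.218),np.sin(.218),0]);f=np.array([-e[1],e[0],0])
for k in range(2):
    o=ctrl.get_obs();im,d=ctrl.camera('wrist')
    if k==0: save('w9',im)
    P,uv=cloud('wrist',d,np.ones_like(d,bool),o);L=np.c_[(P-S)@e,(P-S)@f,P[:,2]]
    for lo,hi in ((-.029,-.022),(.022,.029),(-.046,-.040),(.040,.046),(-.015,.015)):
        b=L[(L[:,1]>lo)&(L[:,1]<hi)&(abs(L[:,0])<.02)&(L[:,2]>.215)&(L[:,2]<.24)]
        print(lo,len(b),np.round(np.median(b,0),4) if len(b) else '')
    r=L[(abs(L[:,2]-.139)<.012)&(np.hypot(L[:,0],L[:,1])<.056)&(np.hypot(L[:,0],L[:,1])>.044)]
    a,_,_,_=np.linalg.lstsq(np.c_[r[:,:2],np.ones(len(r))],r[:,2],rcond=None);print('rim',len(r),r.mean(0),'tilt',a[:2])
E
```

```text
-0.029 120 [ 0.0005 -0.0255  0.2277]
0.022 378 [0.0012 0.0276 0.2271]
-0.046 83 [ 0.0006 -0.0436  0.2282]
0.04 134 [-1.000e-04  4.300e-02  2.276e-01]
-0.015 1049 [-1.000e-04  4.000e-04  2.297e-01]
rim 3110 [-0.00263981  0.00067934  0.13768487] tilt [-0.01018218  0.00768769]
-0.029 120 [ 2.000e-04 -2.560e-02  2.276e-01]
0.022 349 [0.0009 0.0277 0.2271]
-0.046 65 [ 0.0006 -0.0438  0.2277]
0.04 135 [-2.000e-04  4.300e-02  2.276e-01]
-0.015 1055 [-1.000e-04  1.000e-04  2.297e-01]
rim 3119 [-0.00260919  0.00110057  0.13773486] tilt [-0.00961907  0.00907725]
```

View pics/w9.png

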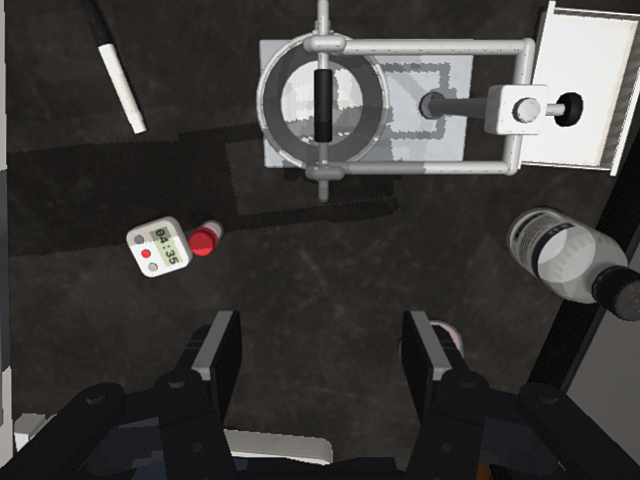

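The picture shows the bar home at x≈0 on both hooks, under both curls (323,45 and 323,172). The pail hangs level and still, and nothing touches the robot.

```bash
python3 -c "
from bench import ctrl;print(ctrl.hand_in())"
```

```text
the job is handed in; nothing more can be done
None
```

The pail hangs by its bail on both hooks, home against the tips under the curls, level to about 1 degree and still; I handed the job in at about 28 s, with the arm clear and no sideways or lifting force on the wrist above about 6 N during landing and sliding.

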